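# Pin a bishop blank to the fence and drag it into the centre-marking pocket

## Task

With the fingertips, pressing and pushing and never picking it up, pin the black ebony bishop blank flat against the long oak fence of the centre-marking jig, well short of the pocket, then drag it along the fence into the corner pocket and press it firmly home against the steel end plate. Leave it there flat on the board, its side flush with the fence and its end flush with the plate, and leave the other things standing about the worktop where they are.

Things in the scene. Friction and masses are not known exactly. Their poses are not given: they have to be found in the camera images.
- bishop_blank: Black ebony bishop blank, a sawn square bar 32 x 90 x 32 mm (its own x, y, z), about 100 g, lying loose on the jig's board. Origin: centre of its underside. Its y axis runs along its length; at the start its +y end looks roughly towards the end plate, up to 0.4 rad askew. It slides easily on the waxed board and fence (friction about 0.2); fingers hold better on it (0.6 or more).
- jig: Centre-marking jig, screwed down. Waxed grey board 150 (its x) x 300 (its y) x 12 mm, origin: centre of the board's underside. x points across the board to the fence, y along the fence to the pocket, z up. The corner pocket is the open-topped bay, 35 mm wide for the 32 mm blank, between fence, end plate and an oak keeper block. Nothing else stands on the board.
- fence_mid (a point): Middle of the lower edge of the fence's straight face (jig x = 45, y = 0, z = 12 mm), axes as the jig's. The waxed oak fence is 300 mm long, along jig y, 20 mm thick and stands 18 mm above the board; its face looks to jig -x.
- keeper_nose (a point): Foot of the keeper's pointed nose (jig x = -3, y = 90, z = 12 mm), 35 mm short of the end plate. From here a 45 degree lead-in runs to the inner face (jig x = 10 mm, parallel to the fence, 22 mm long, up to the plate). The fixed oak keeper stands 20 mm above the board, a brass thumbscrew on it 7 mm more; its back is at jig x = -15.5 mm.
- jig_corner (a point): The inner corner of the pocket, where fence face, end plate face and the board's top meet (jig x = 45, y = 125, z = 12 mm); axes as the jig's: x into the fence, y into the end plate, z up. When the blank is home its origin lies 16 mm from it along -x and 45 mm along -y, at the same height.
- end_plate: Upright steel plate 80.5 x 6 x 36 mm, fixed across the +y end of the jig, backed by an oak block; origin: middle of the lower edge of the face that the blank meets (jig x = 24.75, y = 125, z = 12 mm), axes as the jig's. A tiny centre point in it marks the blank's end and does not hold the blank off. A firm press is about 5 N or more.
- bench_stone: Grey steel bench stone, 150 x 55 x 14 mm, lying on the worktop; origin: centre of its underside. Bystander.
- bushing: Brass bushing standing on end on the worktop, 32 mm across, 20 mm bore, 30 mm high; origin: centre of its underside. Bystander.
- maple_blank: Pale maple pawn blank, 30 x 30 x 75 mm, standing on end on the worktop; origin: centre of its underside. Bystander.
- spindle_gauge: Flat aluminium spindle gauge with comb-like notches, 132 x 42 x 5 mm, lying on the worktop; origin: near its middle, on its underside. Bystander.
- loose_pawn: Turned walnut pawn, 32 mm base, 58 mm high, standing by itself on the worktop (four more stand out of reach on the oak rack at the back); origin: centre of its underside. Bystander.

How it is judged:
On the way, in this order (a step that is already met when the one before it is completed fails the run):
1. the blank is flat against the fence, well short of the pocket (its leading end at least 50 mm from the end plate) (x of bishop_blank in the frame of jig_corner above -0.0185 m and angle between the y axis of bishop_blank and the y axis of jig, either way round below 0.05 rad and y of bishop_blank in the frame of jig_corner below -0.095 m), for 0.1 s.
2. the blank is pressed firmly home in the corner, against the end plate (over 4 N) and flush with the fence (x of bishop_blank in the frame of jig_corner above -0.0185 m and angle between the y axis of bishop_blank and the y axis of jig, either way round below 0.05 rad and y of bishop_blank in the frame of jig_corner above -0.0475 m and z of bishop_blank in the frame of jig_corner between -0.003 and 0.003 m and angle between bishop_blank's own z axis and vertical below 0.06 rad and contact force between bishop_blank and end_plate above 4 N), for 0.1 s.
At the end, for the whole second after the job is handed in: The blank rests flat on the board in the pocket, its side within 2.5 mm of the fence face and within 0.05 rad of parallel, its end within 2.5 mm of the end plate, at rest; every bystander is within 10 mm of where it was (x of bishop_blank in the frame of jig_corner above -0.0185 m and angle between the y axis of bishop_blank and the y axis of jig, either way round below 0.05 rad and y of bishop_blank in the frame of jig_corner above -0.0475 m and z of bishop_blank in the frame of jig_corner between -0.003 and 0.003 m and angle between bishop_blank's own z axis and vertical below 0.06 rad and linear speed of bishop_blank below 0.01 m/s and distance of each of bench_stone, bushing, maple_blank, spindle_gauge, loose_pawn from where it was at the start of the episode below 0.01 m); the robot touches nothing.
It fails at once if the blank is lifted (over 8 mm) or tipped (over 0.25 rad) (z of bishop_blank in the frame of jig_corner above 0.008 m or angle between bishop_blank's own z axis and vertical above 0.25 rad).
It fails at once if the blank nears the pocket (leading end within 50 mm of the end plate) off the fence by more than 8 mm instead of along it (y of bishop_blank in the frame of jig_corner above -0.095 m and x of bishop_blank in the frame of jig_corner below -0.024 m).
It fails at once if a bystander is disturbed (distance of any of bench_stone, bushing, maple_blank, spindle_gauge, loose_pawn from where it was at the start of the episode above 0.02 m).
It also fails if it takes over 48 s, if anything falls off the work surface, if the arm or the gripper's body presses on something with over 40 N, if the wrist force passes 120 N, or if a joint passes its speed limit or range.

## Robot

A 7-joint arm with a two-finger parallel gripper is mounted at the origin on the work surface. World frame = base frame: x ahead of the robot, y to its left, z up, the work surface at z = 0. Lengths are in m, angles in rad, forces in N, time in s.
With the tool pointing down it reaches from about 0.4 to 0.875 m from the base axis. Payload 4.4 kg.
Tool frame: the origin (TCP) lies on the centre line of the jaws, within the pads' length; the fingertips stand 14 mm ahead of it and the grasp point (between the pads) lies 5 mm behind it; z points along the fingers, y is the line along which they close (so a half turn about z gives the same grasp; the last joint's range is limited). The gripper opens to 85 mm and grips with 20 to 120 N. Pads are 22 mm wide; open, the fingers measure 114 mm over their backs; the gripper's body (76 mm by 85 mm) begins 54 mm behind the grasp point. The pads swing forward as they close: fully open they stand 13 mm farther back than shut.
Start: joints at [1.204, 0.628, 0.038, 1.517, -0.027, 0.996, -0.02], TCP at [0.193, -0.621, 0.219] pointing down, gripper open.
Joint ranges: [-3.06, 3.06], [-0.37, 2.12], [-1.25, 1.32], [0.18, 2.47], [-1.1, 4.24], [0.23, 1.98], [-2.94, 2.94]. Speed limits (rad/s): [2.57, 2.57, 3.14, 3.14, 3.14, 3.14, 3.14].

## Interface

Orientations are given as a unit quaternion [x, y, z, w].
In Python, from plant import ctrl gives the robot as it stands.
- The arm moves only by the tool drive_tool, never from a script. Its argument "deltas" is a list of rows, each a list of 3 entries, a list of its own where there are three numbers: the opening, from 0 (shut) to 1 (fully open), then the shift along the tool's x, y, z in mm, then the turn, a rotation vector about the tool's x, y, z in degrees. A call has 1 to 20 rows; each row is the pose to reach, as a shift and turn from the pose commanded when the call began, along the tool's axes at that moment; what a row does not reach only later rows make up. A row lasts 1/12 s, in which the tool goes at most 41.7 mm and 7.16 degrees, less where a joint would pass 70% of its speed; a pose out of reach is approached as far as the arm can. A call with a gripper value outside its range is refused whole. The fingers move at their own pace and stop on an object; "grip_force" is the grip in N (left out, the last holds). Time passes only in rows, so rows that repeat a pose let the fingers close. It gives the time, the measured TCP pose, the force, the opening and the grip force at its end, in the units of the state.
- ctrl.read_state(): the state, without advancing time (a new reading comes with each control period).
- ctrl.read_camera(name): name is "scene" or "top"; returns the picture (400x640x3 uint8, blue, green, red); there is no depth.
- ctrl.camera_params(name): a dict with "intrinsics" (3x3 intrinsics, pixels), "R" (3x3) and "t" (3): a world point X has camera coordinates R X + t. Camera axes: x right, y down, z forward; pixel columns grow to the right and rows downward; lengths in m; the calibration is good to about 2 mm. A picture is of the moment at which its call begins. camera_params takes no time and is no camera call.
- ctrl.job_done(): hands the job in; it is judged then, once.
The state is a dict: "clock": time; "joint_positions": joint angles; "qd": joint speeds; "effort": joint torques, N m; "eef_pos": TCP position; "orientation": TCP orientation; "ft_force": force on the tool from outside, world axes, zero at the start; "moment": the same for the moment, N m; "gripper_width": finger opening in m; "finger_force": force on a finger pad.
Only numpy, scipy, OpenCV 4.12 (cv2) and the standard library are available. Lean on these libraries where they do the work, as an engineer would, in place of code of your own. Each camera call takes 0.05 s, during which the arm holds its last target. There are 200 camera calls.

## Working session

There is one attempt and no reset: what is moved stays moved. The work goes in short steps, Python scripts to look and compute and a tool call to move; the robot and the scene stay as the last step left them, time stands still between calls to the robot, and variables do not carry over. Pictures are saved under pics/ and viewed, at most 10 in all, crops included, and the job is handed in when it is done.

Besides the shell and the picture viewer there is one more tool, called after ">>>" as name([rows], argument=value, ...), one row to a line, values as JSON. drive_tool: Moves the arm, as the interface text tells. Its arguments: {"type":"object","properties":{"deltas":{"type":"array"},"grip_force":{"type":"number"}},"required":["deltas"]}

```bash
mkdir -p pics; ls
python3 - <<'E'
from plant import ctrl
import cv2
for n in("scene","top"):
    cv2.imwrite(f"pics/{n}0.png",ctrl.read_camera(n)); p=ctrl.camera_params(n); print(n,p)
s=ctrl.read_state();print(s)
E
```

```text
pics
scene {'intrinsics': array([[388.12297789,   0.        , 317.43023637],
       [  0.        , 388.12297789, 197.2935141 ],
       [  0.        ,   0.        ,   1.        ]]), 'R': array([[ 0.72079146,  0.69278653, -0.02250548],
       [ 0.40919615, -0.45149545, -0.79291259],
       [-0.55948029,  0.56231546, -0.60891964]]), 't': array([-0.37515781, -0.15778621,  1.29115154])}
top {'intrinsics': array([[507.76029189,   0.        , 330.3681033 ],
       [  0.        , 507.76029189, 197.04288814],
       [  0.        ,   0.        ,   1.        ]]), 'R': array([[ 0.0062124 , -0.99992848,  0.01021939],
       [-0.99500785, -0.00719911, -0.0995367 ],
       [ 0.09960315, -0.00955001, -0.99498141]]), 't': array([-0.01007758,  0.52468498,  1.30479817])}
{'clock': 0.1, 'joint_positions': array([ 1.20422066,  0.62924918,  0.03847101,  1.51824785, -0.02698092,
        0.99631448, -0.01997932]), 'qd': array([-0.00123086, -0.0012146 ,  0.00043136, -0.00172768,  0.00013981,
       -0.00111998,  0.00068849]), 'effort': array([ 3.19185296e-03, -5.64534760e+01,  1.23048194e+00, -1.93973851e+01,
        1.13003701e-02,  5.34989158e-03, -5.92206263e-06]), 'eef_pos': array([ 0.19240886, -0.62026895,  0.21859089]), 'orientation': array([ 9.88711919e-01,  1.49826626e-01, -1.51023968e-04, -8.36590717e-04]), 'ft_force': array([ 0.22912486, -0.68184738,  0.02723895]), 'moment': array([ 0.06723865, -0.02866547,  0.00722888]), 'finger_force': 0.0, 'gripper_width': 0.08556360603782485}
```

View pics/top0.png

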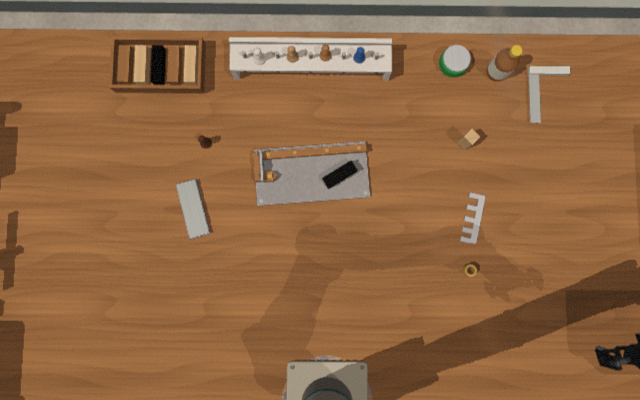

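View pics/scene0.png

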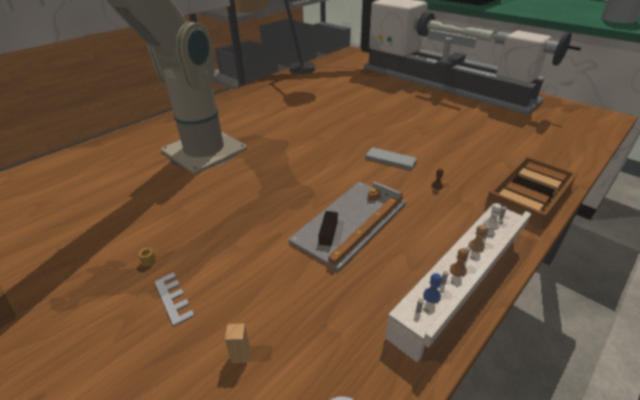

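Top view: the jig spans about (255–370, 143–206), with its fence at the top, so jig x is roughly world +x. The end plate is at the left, so jig y is roughly world +y. The blank is at (340,174). The pawn is at (205,142) and the stone at (193,209).

```bash
cat > h.py <<'E'
import numpy as np,cv2
from plant import ctrl
def ray(cam,uv,z):
    p=ctrl.camera_params(cam);R,t,K=p["R"],p["t"],p["intrinsics"]
    uv=np.atleast_2d(uv).astype(float); C=-R.T@t
    d=(np.c_[uv,np.ones(len(uv))]@np.linalg.inv(K).T)@R
    return C+d*((z-C[2])/d[:,2])[:,None]
def proj(cam,X):
    p=ctrl.camera_params(cam);q=(np.atleast_2d(X)@p["R"].T+p["t"])@p["intrinsics"].T
    return q[:,:2]/q[:,2:]
def big(m):
    c,_=cv2.findContours(m.astype(np.uint8)*255,cv2.RETR_EXTERNAL,cv2.CHAIN_APPROX_NONE)
    return max(c,key=cv2.contourArea)[:,0]
def rect(P):
    r=cv2.minAreaRect((P[:,:2]*1000).astype(np.float32)); return r,cv2.boxPoints(r)
E
python3 - <<'E'
from h import *
im=cv2.imread("pics/top0.png");x0,y0=235,130
c=im[130:215,235:385]
hsv=cv2.cvtColor(c,cv2.COLOR_BGR2HSV)
grey=(hsv[...,1]<60)&(hsv[...,2]>70); black=hsv[...,2]<45
g=big(grey)+[x0,y0]; b=big(black)+[x0,y0]
print("board",rect(ray("top",g,.012))); print("blank",rect(ray("top",b,.044)))
v=np.vstack([cv2.resize(c,None,fx=5,fy=5,interpolation=cv2.INTER_CUBIC)])
for k,col in((g,(0,255,0)),(b,(0,0,255))):
    cv2.polylines(v,[((k-[x0,y0])*5+2).astype(np.int32)],True,col,1)
cv2.imwrite("pics/crop0.png",v)
E
```

```text
board (((590.516845703125, 44.540794372558594), (150.7820587158203, 298.9801940917969), 4.779434680938721), array([[ 502.9324 ,  187.22949],
       [ 527.8435 , -110.71109],
       [ 678.1013 ,  -98.1479 ],
       [ 653.1902 ,  199.79268]], dtype=float32))
blank (((583.0763549804688, -29.709819793701172), (31.41946029663086, 87.82146453857422), 31.54856300354004), array([[ 5.4671356e+02, -5.0888824e-01],
       [ 5.9266364e+02, -7.5350082e+01],
       [ 6.1943915e+02, -5.8910751e+01],
       [ 5.7348907e+02,  1.5930443e+01]], dtype=float32))
```

View pics/crop0.png

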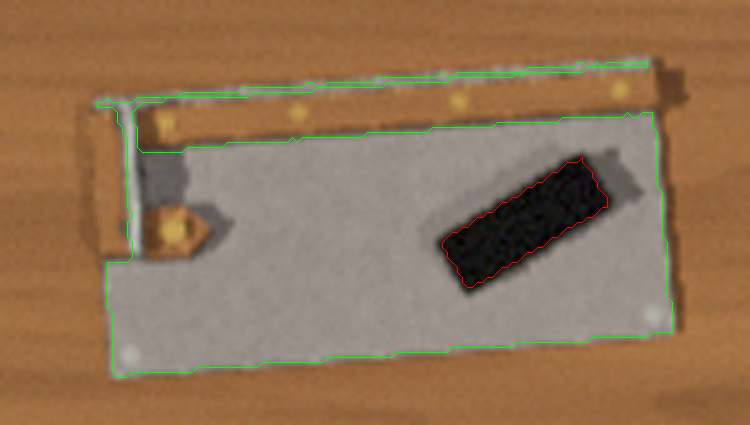

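Measured board is 150.8 × 299 mm (it should be 150 × 300) and the blank is 31.4 × 87.8 mm (32 × 90), so both agree. The jig is centred at (590.5, 44.5) mm with yaw 4.78°. In jig axes the blank's centre is about (-14, -73), turned about 27°.

Plan: use two spread fingertips, in line along jig y, to push it square against the fence. Then shut the fingers and push on its rear end.

>>> drive_tool([
  [0.6,[490,-462,60],[0,0,12.4]],
  [0.6,[490,-462,60],[0,0,12.4]],
  [0.6,[490,-462,60],[0,0,12.4]],
  [0.6,[490,-462,60],[0,0,12.4]],
  [0.6,[490,-462,60],[0,0,12.4]],
  [0.6,[490,-462,60],[0,0,12.4]],
  [0.6,[490,-462,60],[0,0,12.4]],
  [0.6,[490,-462,60],[0,0,12.4]],
  [0.6,[490,-462,60],[0,0,12.4]],
  [0.6,[490,-462,60],[0,0,12.4]],
  [0.6,[490,-462,60],[0,0,12.4]],
  [0.6,[490,-462,60],[0,0,12.4]],
  [0.6,[490,-462,60],[0,0,12.4]],
  [0.6,[490,-462,60],[0,0,12.4]],
  [0.6,[490,-462,60],[0,0,12.4]],
  [0.6,[490,-462,60],[0,0,12.4]],
  [0.6,[490,-462,60],[0,0,12.4]],
  [0.6,[490,-462,60],[0,0,12.4]],
  [0.6,[490,-462,60],[0,0,12.4]],
  [0.6,[490,-462,60],[0,0,12.4]],
])

```text
clock: 1.77
eef_pos: [0.5228, -0.0362, 0.1593]
orientation: [0.999, 0.041, -0.001, 0.001]
ft_force: [-0.4, 0.5, 0.7]
gripper_width: 0.0512
finger_force: 0.0
```

```bash
cat >> h.py <<'E'
from scipy.spatial.transform import Rotation as Ro
th=np.radians(4.78);O=np.array([590.5,44.5,0]);J=np.array([[np.cos(th),-np.sin(th),0],[np.sin(th),np.cos(th),0],[0,0,1]])
def where(goal=None):
    s=ctrl.read_state();p=s["eef_pos"]*1000;T=Ro.from_quat(s["orientation"]).as_matrix()
    print("t",s["clock"],"jig",(J.T@(p-O)).round(1),"toolx yaw",np.degrees(np.arctan2(T[1,0],T[0,0])).round(2),"tilt",T[:,2].round(3),"F jig",(J.T@s["ft_force"]).round(1),"w",s["gripper_width"])
    if goal is not None: print("delta",(T.T@(O+J@np.array(goal)-p)).round(1))
E
python3 -c "
from h import *
where([-74,-73,32])
im=ctrl.read_camera('top');cv2.imwrite('pics/top1.png',cv2.resize(im[110:230,220:400],None,fx=4,fy=4))"
```

```text
t 1.7667 jig [-74.2 -74.7 159.3] toolx yaw 4.72 tilt [-0.001 -0.001 -1.   ] F jig [-0.3  0.5  0.7] w 0.05116625317467757
delta [  0.4  -1.9 127.3]
```

View pics/top1.png

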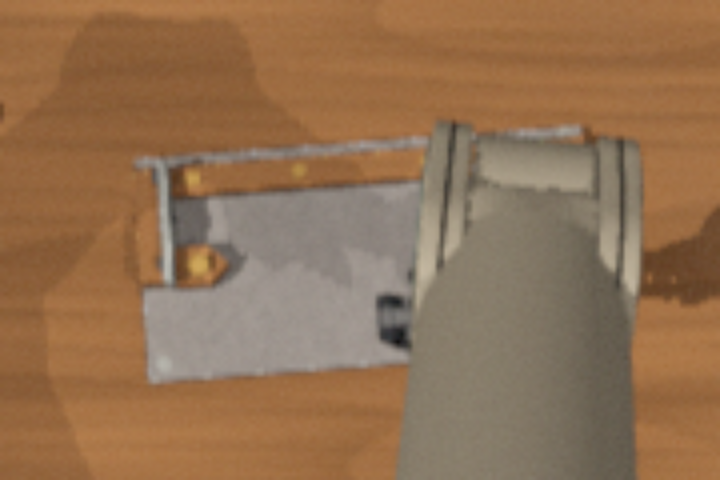

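The arm hides the blank from above, with the gripper front visible at about (395,320) over the board's near edge. Position agrees with the plan, so I'm descending.

>>> drive_tool([
  [0.6,[0,-2,40],[0,0,0]],
  [0.6,[0,-2,75],[0,0,0]],
  [0.6,[0,-2,100],[0,0,0]],
  [0.6,[0,-2,115],[0,0,0]],
  [0.6,[0,-2,124],[0,0,0]],
  [0.6,[0,-2,127],[0,0,0]],
  [0.6,[0,-2,127],[0,0,0]],
  [0.6,[0,-2,127],[0,0,0]],
])

```text
clock: 2.48
eef_pos: [0.5242, -0.0331, 0.0333]
orientation: [0.999, 0.042, 0.001, 0.0]
ft_force: [0.7, -0.7, 0.4]
gripper_width: 0.0513
finger_force: 0.0
```

>>> drive_tool([
  [0.6,[5,0,0],[0,0,0]],
  [0.6,[10,0,0],[0,0,0]],
  [0.6,[15,0,0],[0,0,0]],
  [0.6,[20,0,0],[0,0,0]],
  [0.6,[25,0,0],[0,0,0]],
  [0.6,[29,0,0],[0,0,0]],
  [0.6,[33,0,0],[0,0,0]],
  [0.6,[37,0,0],[0,0,0]],
  [0.6,[41,0,0],[0,0,0]],
  [0.6,[45,0,0],[0,0,0]],
  [0.6,[49,0,0],[0,0,0]],
  [0.6,[53,0,0],[0,0,0]],
  [0.6,[56,0,0],[0,0,0]],
  [0.6,[59,0,0],[0,0,0]],
  [0.6,[62,0,0],[0,0,0]],
  [0.6,[64,0,0],[0,0,0]],
  [0.6,[66,0,0],[0,0,0]],
  [0.6,[66,0,0],[0,0,0]],
])

```text
clock: 3.98
eef_pos: [0.5898, -0.0268, 0.0325]
orientation: [0.999, 0.042, 0.0, -0.0]
ft_force: [-0.6, 0.8, 0.4]
gripper_width: 0.0514
finger_force: 0.0
```

```bash
python3 -c "
from h import *
where([2,-73,32])
im=ctrl.read_camera('scene');cv2.imwrite('pics/sc1.png',cv2.resize(im[160:280,270:430],None,fx=4.5,fy=4.5))"
```

```text
t 3.9833 jig [ -6.6 -71.   32.5] toolx yaw 4.84 tilt [ 0.001  0.    -1.   ] F jig [-0.5  0.8  0.4] w 0.05135795851899379
delta [8.6 2.  0.5]
```

View pics/sc1.png

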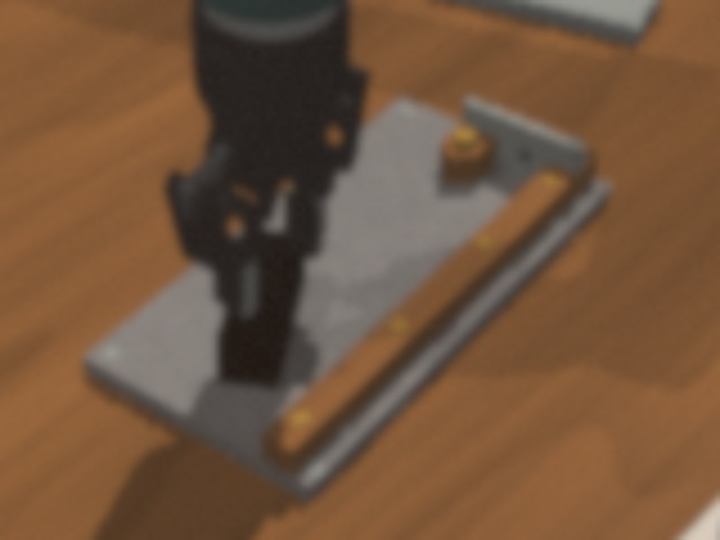

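The blank is dark against the gripper and appears still clear of the fence. Its rear end's lower corners are at about (222,375) and (280,383) in the crop, so I'll measure them.

```bash
python3 -c "
from h import *
f=lambda u:np.array(u)/4.5+[270,160]
jj=lambda P:((P*1000-O)@J).round(1)
print('rear bottom',jj(ray('scene',f([[222,375],[280,383]]),.012)))
print('rear top',jj(ray('scene',f([[222,335],[285,340]]),.044)))
print('fence rear foot check',jj(ray('scene',f([[285,425],[555,172]]),.030)), 'expect x45..65')
P=np.array([[4,y,z] for y in(-97,-111,-45,-31) for z in (20,44)])
print('finger faces px',((proj('scene',(O+P@J.T)/1000)-[270,160])*4.5).round(0))
"
```

```text
rear bottom [[  -5.1 -115.2   12. ]
 [  22.4 -101.3   12. ]]
rear top [[  -2.2 -117.8   44. ]
 [  25.4 -101.1   44. ]]
fence rear foot check [[  53.1 -137.5   30. ]
 [  54.4  119.2   30. ]] expect x45..65
finger faces px [[257. 352.]
 [257. 318.]
 [240. 367.]
 [240. 333.]
 [316. 299.]
 [317. 266.]
 [332. 286.]
 [332. 252.]]
```

The dark finger and the blank blend together here. I'll look again with the contrast stretched.

```bash
python3 -c "
from h import *
im=ctrl.read_camera('scene')[190:255,305:370]
im=cv2.resize(im,None,fx=9,fy=9,interpolation=cv2.INTER_CUBIC)
im=(255*np.clip(im/110.,0,1)**.55).astype(np.uint8)
cv2.imwrite('pics/sc2.png',im)"
```

```text
(no output)
```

View pics/sc2.png

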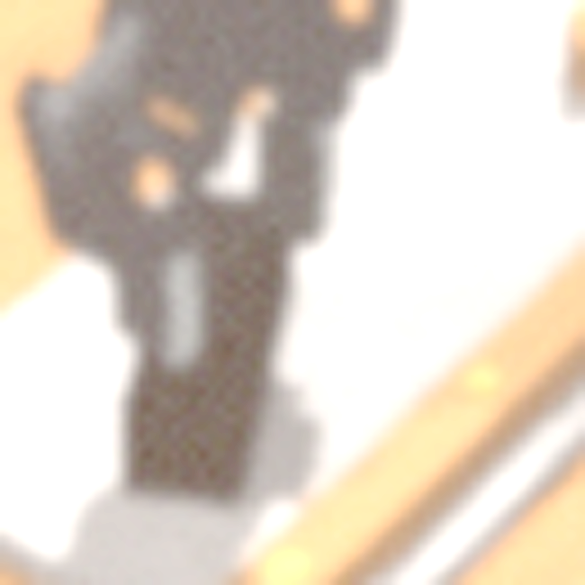

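```bash
python3 -c "
from h import *
f=lambda u:np.array(u)/9+[305,190]
jj=lambda P:((P*1000-O)@J).round(1)
print('rear bottom',jj(ray('scene',f([[130,490],[240,497]]),.012)))
print('right top edge',jj(ray('scene',f([[250,390],[270,340],[290,240]]),.044)))
print('finger stripe bottom',jj(ray('scene',f([[185,365]]),.03)))
R=np.radians(26.8);c,s=np.cos(R),np.sin(R)
for B in ([-13.6,-73.4],):
  P=np.array([[B[0]+c*a-s*b,B[1]+s*a+c*b,z] for z in(12,44) for a,b in((-16,-45),(16,-45),(16,45),(-16,45))])
  print('unmoved corners px',((proj('scene',(O+P@J.T)/1000)-[305,190])*9).round(0).tolist())
P=np.array([[x,y,20] for x in (-17.6,4.4) for y in(-97,-111,-45,-31)])
print('finger px',((proj('scene',(O+P@J.T)/1000)-[305,190])*9).round(0).tolist())
"
```

```text
rear bottom [[  -2.6 -117.9   12. ]
 [  21.6 -102.4   12. ]]
right top edge [[ 19.9 -96.   44. ]
 [ 12.5 -77.7  44. ]
 [ -7.3 -42.6  44. ]]
finger stripe bottom [[ -8.6 -86.8  30. ]]
unmoved corners px [[108.0, 488.0], [229.0, 504.0], [289.0, 280.0], [177.0, 265.0], [105.0, 398.0], [229.0, 414.0], [290.0, 191.0], [175.0, 177.0]]
finger px [[135.0, 400.0], [101.0, 429.0], [254.0, 297.0], [285.0, 270.0], [200.0, 435.0], [167.0, 465.0], [319.0, 329.0], [349.0, 302.0]]
```

The front finger tip appears higher than expected, and the blank has barely moved. I'll lift, move aside and look from above.

>>> drive_tool([
  [0.6,[0,0,-30],[0,0,0]],
  [0.6,[0,0,-65],[0,0,0]],
  [0.6,[0,40,-90],[0,0,0]],
  [0.6,[0,80,-90],[0,0,0]],
  [0.6,[0,120,-90],[0,0,0]],
  [0.6,[0,160,-90],[0,0,0]],
  [0.6,[0,190,-90],[0,0,0]],
  [0.6,[0,190,-90],[0,0,0]],
])

```text
clock: 4.75
eef_pos: [0.6038, -0.2271, 0.1228]
orientation: [0.999, 0.037, 0.0, 0.004]
ft_force: [-0.1, -1.4, 0.3]
gripper_width: 0.0514
finger_force: 0.0
```

```bash
cat >> h.py <<'E'
def blank(name=None):
    im=ctrl.read_camera('top');c=im[130:215,235:385]
    b=big(cv2.cvtColor(c,cv2.COLOR_BGR2HSV)[...,2]<45)+[235,130]
    r,P=rect(ray('top',b,.044));Pj=(np.c_[P,np.zeros(4)]-O)@J
    print('size',np.round(r[1],1),'corners jig',Pj[:,:2].round(1).tolist(),'centre',Pj[:,:2].mean(0).round(1))
    if name: cv2.imwrite(name,cv2.resize(c,None,fx=5,fy=5,interpolation=cv2.INTER_CUBIC))
E
python3 -c "
from h import *
where();blank('pics/top2.png')"
```

```text
t 4.75 jig [  -9.4 -271.7  122.8] toolx yaw 4.22 tilt [ 0.001 -0.007 -1.   ] F jig [-0.2 -1.4  0.3] w 0.05144876040895113
size [31.4 88.5] corners jig [[-48.1, -41.3], [-7.5, -120.0], [20.4, -105.6], [-20.3, -26.9]] centre [-13.9 -73.4]
```

View pics/top2.png

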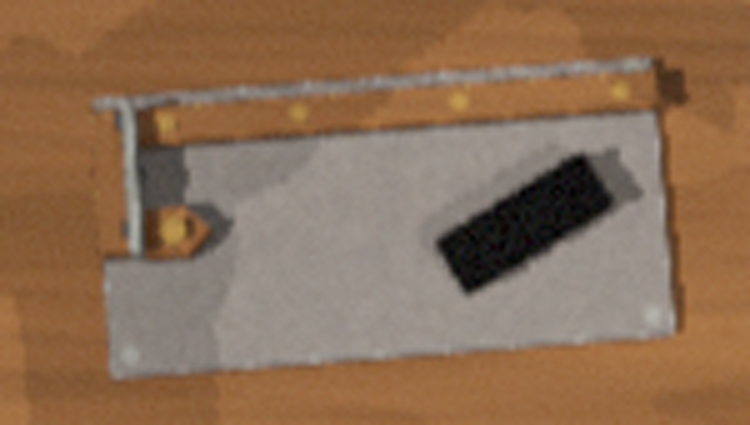

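The blank has not moved, centre (-13.9, -73.4), so the fingertips passed above it. The reported pose must not match the true tips. I'll compute where the tips seen in sc2 were, then probe the free board.

```bash
python3 -c "
from h import *
f=lambda u:np.array(u)/9+[305,190]
jj=lambda P:((P*1000-O)@J).round(1)
for z in (.03,.04,.045,.05,.06): print(z,jj(ray('scene',f([[185,372],[145,360],[300,240],[320,235]]),z))[:,:2].tolist())
where([-45,10,60])
im=ctrl.read_camera('scene')
P=O+J@np.array([-9.4,-271.7,122.8]);c=proj('scene',P/1000)[0];print(c)
x,y=int(c[0])-45,int(c[1])-40
cr=cv2.resize(im[y:y+80,x:x+90],None,fx=7,fy=7,interpolation=cv2.INTER_CUBIC);cr=(255*np.clip(cr/160.,0,1)**.6).astype(np.uint8)
tips=[[-9.4+a,-271.7+b,122.8-dz] for dz in(14,0) for a,b in ((-11,26),(11,26),(-11,-26),(11,-26))]
for q in proj('scene',(O+np.array(tips)@J.T)/1000): cv2.circle(cr,tuple(((q-[x,y])*7+3).astype(int).tolist()),4,(0,0,255),-1)
cv2.imwrite('pics/sc3.png',cr)"
```

```text
0.03 [[-6.9, -88.9], [-18.2, -91.7], [-14.9, -27.7], [-11.8, -22.6]]
0.04 [[-0.1, -97.4], [-11.2, -100.2], [-8.0, -37.2], [-4.9, -32.2]]
0.045 [[3.3, -101.7], [-7.7, -104.4], [-4.5, -41.9], [-1.5, -37.0]]
0.05 [[6.7, -105.9], [-4.2, -108.6], [-1.0, -46.7], [1.9, -41.8]]
0.06 [[13.5, -114.4], [2.8, -117.1], [5.9, -56.1], [8.8, -51.3]]
t 4.8 jig [  -8.7 -266.8  122.4] toolx yaw 4.4 tilt [-0.    -0.003 -1.   ] F jig [ 0.4  1.  -1.5] w 0.05151904250422852
delta [ -38.1 -276.7   61.5]
[265.73501216 246.09262791]
```

View pics/sc3.png

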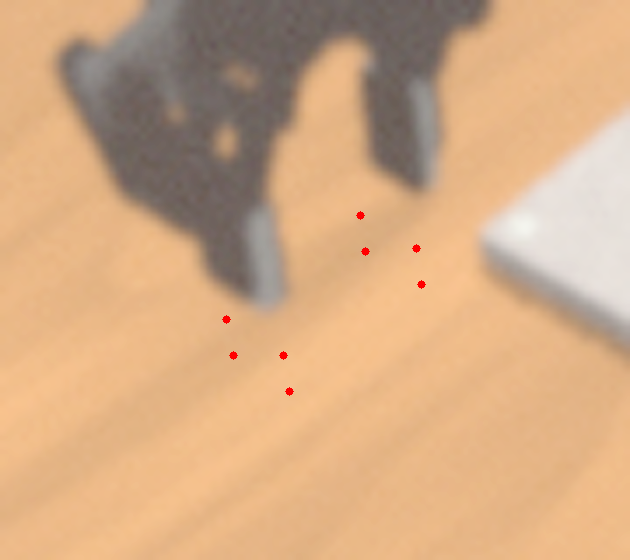

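The picture shows the real fingertips about 25–30 mm higher than the reported pose implies; rear tip at (280,300) against a predicted (289,391). Horizontally they agree. So I'll go back beside the blank and find the board by gentle contact.

>>> drive_tool([
  [0.6,[-20,-40,0],[0,0,0]],
  [0.6,[-40,-80,0],[0,0,0]],
  [0.6,[-59,-120,0],[0,0,0]],
  [0.6,[-59,-155,0],[0,0,0]],
  [0.6,[-59,-185,0],[0,0,0]],
  [0.6,[-59,-192,0],[0,0,0]],
  [0.6,[-59,-192,30],[0,0,0]],
  [0.6,[-59,-192,60],[0,0,0]],
  [0.6,[-59,-192,85],[0,0,0]],
  [0.6,[-59,-192,100],[0,0,0]],
  [0.6,[-59,-192,106],[0,0,0]],
  [0.6,[-59,-192,106],[0,0,0]],
  [0.6,[-59,-192,106],[0,0,0]],
])

```text
clock: 5.93
eef_pos: [0.5306, -0.0291, 0.0168]
orientation: [0.999, 0.043, 0.0, -0.0]
ft_force: [0.0, -0.6, 0.6]
gripper_width: 0.0515
finger_force: 0.0
```

```bash
python3 -c "
from h import *
where([-72,-73,5])"
```

```text
t 5.9333 jig [-65.8 -68.3  16.8] toolx yaw 4.9 tilt [ 0.  0. -1.] F jig [-0.  -0.6  0.6] w 0.051509733505845756
delta [-6.2  4.7 11.8]
```

>>> drive_tool([
  [0.6,[-4,4,2],[0,0,0]],
  [0.6,[-4,4,4],[0,0,0]],
  [0.6,[-4,4,6],[0,0,0]],
  [0.6,[-4,4,8],[0,0,0]],
  [0.6,[-4,4,9],[0,0,0]],
  [0.6,[-4,4,10],[0,0,0]],
])

```text
clock: 6.43
eef_pos: [0.5269, -0.0341, 0.0064]
orientation: [0.999, 0.042, 0.0, -0.0]
ft_force: [0.3, 0.0, 0.1]
gripper_width: 0.0509
finger_force: 0.0
```

>>> drive_tool([
  [0.6,[0,0,1],[0,0,0]],
  [0.6,[0,0,2],[0,0,0]],
  [0.6,[0,0,3],[0,0,0]],
])

```text
clock: 6.68
eef_pos: [0.5268, -0.0341, 0.0033]
orientation: [0.999, 0.042, 0.0, -0.0]
ft_force: [0.5, -0.3, 0.0]
gripper_width: 0.051
finger_force: 0.0
```

>>> drive_tool([
  [0.6,[0,0,1],[0,0,0]],
  [0.6,[0,0,2],[0,0,0]],
  [0.6,[0,0,3],[0,0,0]],
  [0.6,[0,0,4],[0,0,0]],
])

```text
clock: 7.02
eef_pos: [0.5267, -0.0342, -0.0007]
orientation: [0.999, 0.042, 0.0, 0.0]
ft_force: [1.0, 0.6, 0.1]
gripper_width: 0.0513
finger_force: 0.0
```

>>> drive_tool([
  [0.6,[0,0,1],[0,0,0]],
  [0.6,[0,0,2],[0,0,0]],
  [0.6,[0,0,3],[0,0,0]],
])

```text
clock: 7.27
eef_pos: [0.5268, -0.0341, -0.0032]
orientation: [0.999, 0.042, 0.0, -0.0]
ft_force: [-3.5, 0.1, 16.6]
gripper_width: 0.0515
finger_force: 8.8
```

```bash
python3 -c "
from h import *
where([-72,-73,-4])
im=ctrl.read_camera('scene')
x,y=285,180
cr=cv2.resize(im[y:y+80,x:x+90],None,fx=7,fy=7,interpolation=cv2.INTER_CUBIC);cr=(255*np.clip(cr/130.,0,1)**.6).astype(np.uint8)
cv2.imwrite('pics/sc4.png',cr)"
```

```text
t 7.2667 jig [-70.1 -73.   -3.2] toolx yaw 4.83 tilt [ 0.  0. -1.] F jig [-3.5  0.4 16.6] w 0.051479509703644795
delta [-1.9 -0.   0.8]
```

View pics/sc4.png

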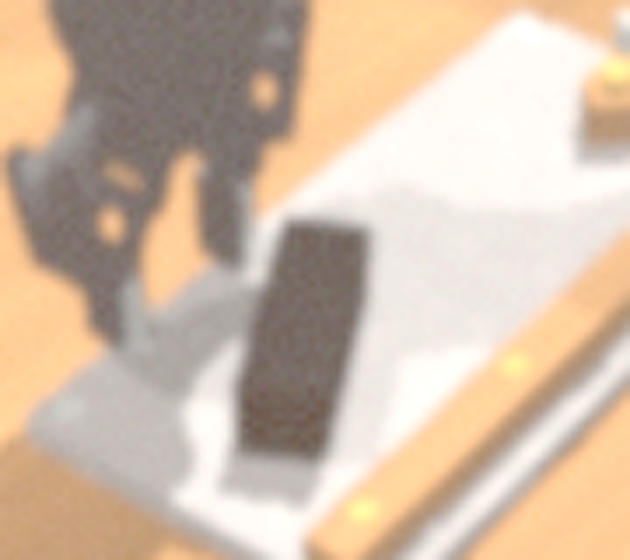

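The board is touched with TCP z at -3 mm, and the picture shows the tips standing on it left of the blank, near (120,335) and (235,260). The reported z is therefore about 22 mm low, so I'll work relative to this contact. Next I'll raise 7 mm and push.

>>> drive_tool([
  [0.6,[0,0,-4],[0,0,0]],
  [0.6,[0,0,-8],[0,0,0]],
  [0.6,[5,0,-8],[0,0,0]],
  [0.6,[10,0,-8],[0,0,0]],
  [0.6,[14,0,-8],[0,0,0]],
  [0.6,[18,0,-8],[0,0,0]],
  [0.6,[22,0,-8],[0,0,0]],
  [0.6,[26,0,-8],[0,0,0]],
  [0.6,[30,0,-8],[0,0,0]],
  [0.6,[34,0,-8],[0,0,0]],
  [0.6,[38,0,-8],[0,0,0]],
  [0.6,[42,0,-8],[0,0,0]],
  [0.6,[45,0,-8],[0,0,0]],
  [0.6,[45,0,-8],[0,0,0]],
])

```text
clock: 8.48
eef_pos: [0.5726, -0.0302, 0.0045]
orientation: [0.999, 0.042, 0.001, 0.0]
ft_force: [0.4, 0.0, 0.0]
gripper_width: 0.051
finger_force: 0.0
```

```bash
python3 -c "
from h import *
where([2,-73,4])
im=ctrl.read_camera('scene')
x,y=285,180
cr=cv2.resize(im[y:y+80,x:x+90],None,fx=7,fy=7,interpolation=cv2.INTER_CUBIC);cr=(255*np.clip(cr/130.,0,1)**.6).astype(np.uint8)
cv2.imwrite('pics/sc5.png',cr)"
```

```text
t 8.4833 jig [-24.1 -73.    4.5] toolx yaw 4.85 tilt [ 0.001 -0.    -1.   ] F jig [ 0.4 -0.   0. ] w 0.050984034748126655
delta [26.1  0.   0.5]
```

View pics/sc5.png

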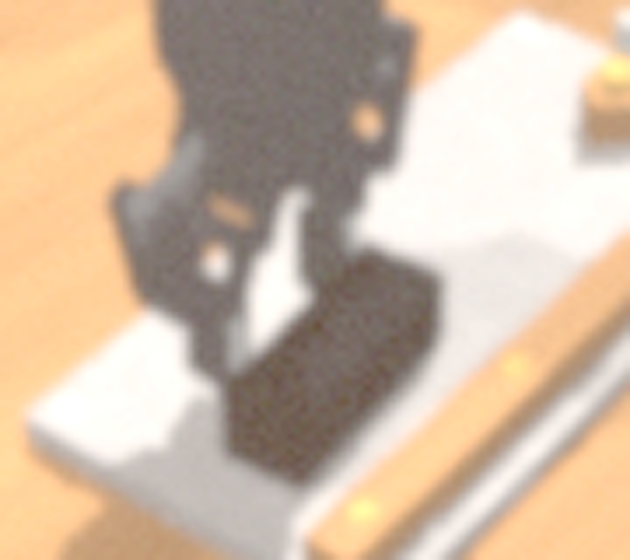

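The blank is now nearly parallel to the fence, both fingers on its side and about 25 mm to go. I'll keep pushing, slower near the fence. That was picture 10, so from here I measure by numbers only.

>>> drive_tool([
  [0.6,[4,0,0],[0,0,0]],
  [0.6,[8,0,0],[0,0,0]],
  [0.6,[12,0,0],[0,0,0]],
  [0.6,[15,0,0],[0,0,0]],
  [0.6,[18,0,0],[0,0,0]],
  [0.6,[20,0,0],[0,0,0]],
  [0.6,[22,0,0],[0,0,0]],
  [0.6,[23,0,0],[0,0,0]],
])

```text
clock: 9.2
eef_pos: [0.5948, -0.0284, 0.0044]
orientation: [0.999, 0.042, 0.0, 0.0]
ft_force: [-0.8, -0.2, 0.9]
gripper_width: 0.0512
finger_force: 0.2
```

>>> drive_tool([
  [0.6,[0.5,0,0],[0,0,0]],
  [0.6,[1,0,0],[0,0,0]],
  [0.6,[1.5,0,0],[0,0,0]],
  [0.6,[2,0,0],[0,0,0]],
])

```text
clock: 9.53
eef_pos: [0.5964, -0.0282, 0.0044]
orientation: [0.999, 0.042, -0.0, -0.0]
ft_force: [-0.2, -0.1, -0.1]
gripper_width: 0.0513
finger_force: 0.2
```

>>> drive_tool([
  [0.6,[0.5,0,0],[0,0,0]],
  [0.6,[1,0,0],[0,0,0]],
  [0.6,[1.5,0,0],[0,0,0]],
  [0.6,[2,0,0],[0,0,0]],
])

```text
clock: 9.87
eef_pos: [0.5985, -0.0281, 0.0044]
orientation: [0.999, 0.042, -0.0, -0.0]
ft_force: [-0.7, -0.9, -0.5]
gripper_width: 0.0511
finger_force: 0.2
```

>>> drive_tool([
  [0.6,[0.4,0,0],[0,0,0]],
  [0.6,[0.8,0,0],[0,0,0]],
  [0.6,[1.2,0,0],[0,0,0]],
  [0.6,[1.2,0,0],[0,0,0]],
])

```text
clock: 10.2
eef_pos: [0.5998, -0.028, 0.0044]
orientation: [0.999, 0.042, 0.0, 0.0]
ft_force: [-0.2, -0.3, 0.4]
gripper_width: 0.0509
finger_force: 0.0
```

>>> drive_tool([
  [0.6,[0.5,0,0],[0,0,0]],
  [0.6,[1,0,0],[0,0,0]],
  [0.6,[1.5,0,0],[0,0,0]],
  [0.6,[1.5,0,0],[0,0,0]],
])

```text
clock: 10.53
eef_pos: [0.5999, -0.0279, 0.0043]
orientation: [0.999, 0.042, -0.001, -0.0]
ft_force: [-4.4, -0.9, 2.8]
gripper_width: 0.0511
finger_force: 2.1
```

```bash
python3 -c "
from h import *
where([2,-73,4])
im=ctrl.read_camera('scene')
# blank's fence-side region: dark profile across the blank at three stations along y, at z=.044
for y in (-95,-73,-50):
  P=np.array([[x,y,44] for x in np.arange(5,56,3.)]);q=proj('scene',(O+P@J.T)/1000)
  v=cv2.remap(im.max(2),q[:,:1].astype(np.float32),q[:,1:].astype(np.float32),1).ravel();print(y,list(zip(P[:,0].astype(int),v)))
"
```

```text
t 10.5333 jig [  3.4 -73.    4.3] toolx yaw 4.82 tilt [-0.002  0.    -1.   ] F jig [-4.4 -0.6  2.8] w 0.05114870941619266
delta [-1.4  0.   0.3]
-95 [(np.int64(5), np.uint8(66)), (np.int64(8), np.uint8(77)), (np.int64(11), np.uint8(83)), (np.int64(14), np.uint8(76)), (np.int64(17), np.uint8(52)), (np.int64(20), np.uint8(37)), (np.int64(23), np.uint8(35)), (np.int64(26), np.uint8(34)), (np.int64(29), np.uint8(34)), (np.int64(32), np.uint8(35)), (np.int64(35), np.uint8(35)), (np.int64(38), np.uint8(37)), (np.int64(41), np.uint8(39)), (np.int64(44), np.uint8(37)), (np.int64(47), np.uint8(35)), (np.int64(50), np.uint8(41)), (np.int64(53), np.uint8(67))]
-73 [(np.int64(5), np.uint8(133)), (np.int64(8), np.uint8(130)), (np.int64(11), np.uint8(115)), (np.int64(14), np.uint8(86)), (np.int64(17), np.uint8(50)), (np.int64(20), np.uint8(34)), (np.int64(23), np.uint8(33)), (np.int64(26), np.uint8(35)), (np.int64(29), np.uint8(35)), (np.int64(32), np.uint8(35)), (np.int64(35), np.uint8(39)), (np.int64(38), np.uint8(39)), (np.int64(41), np.uint8(37)), (np.int64(44), np.uint8(37)), (np.int64(47), np.uint8(35)), (np.int64(50), np.uint8(44)), (np.int64(53), np.uint8(73))]
-50 [(np.int64(5), np.uint8(38)), (np.int64(8), np.uint8(39)), (np.int64(11), np.uint8(39)), (np.int64(14), np.uint8(37)), (np.int64(17), np.uint8(35)), (np.int64(20), np.uint8(34)), (np.int64(23), np.uint8(34)), (np.int64(26), np.uint8(34)), (np.int64(29), np.uint8(36)), (np.int64(32), np.uint8(36)), (np.int64(35), np.uint8(38)), (np.int64(38), np.uint8(38)), (np.int64(41), np.uint8(37)), (np.int64(44), np.uint8(37)), (np.int64(47), np.uint8(37)), (np.int64(50), np.uint8(50)), (np.int64(53), np.uint8(86))]
```

The fence is reached: 4.4 N at x 3.4, with the blank's inner edge at jig x ≈ 15 at both stations. I'll hold briefly, back off, lift, shut the fingers and go behind the rear end.

>>> drive_tool([
  [0.6,[0.4,0,0],[0,0,0]],
  [0.6,[0.4,0,0],[0,0,0]],
  [0.6,[0.4,0,0],[0,0,0]],
  [0.6,[-5,0,0],[0,0,0]],
  [0.6,[-20,0,0],[0,0,0]],
  [0.6,[-25,0,-35],[0,0,0]],
  [0.6,[-25,0,-75],[0,0,0]],
  [0.3,[-25,30,-80],[0,0,0]],
  [0,[-10,65,-80],[0,0,0]],
  [0,[5,100,-80],[0,0,0]],
  [0,[20,140,-80],[0,0,0]],
  [0,[20,180,-80],[0,0,0]],
  [0,[20,200,-80],[0,0,0]],
  [0,[20,200,-80],[0,0,0]],
  [0,[20,200,-80],[0,0,0]],
])

```text
clock: 11.83
eef_pos: [0.6383, -0.2279, 0.0843]
orientation: [0.999, 0.04, 0.001, 0.001]
ft_force: [-0.1, 0.3, -0.1]
gripper_width: -0.0002
finger_force: 0.0
```

```bash
python3 -c "
from h import *
blank();where([25,-150,14])"
```

```text
size [32.3 86.8] corners jig [[10.4, -35.2], [10.9, -122.1], [43.2, -121.9], [42.7, -35.1]] centre [ 26.8 -78.6]
t 11.8833 jig [  25.3 -272.8   84.3] toolx yaw 4.8 tilt [ 0.001  0.001 -1.   ] F jig [-0.5  1.6 -0.5] w -0.00017958461782570983
delta [  -0.3 -122.7   70.3]
```

The blank is parallel (under 0.5°), its rear end at jig y ≈ -123. I'll come down behind it and push along the fence with a little fence-ward drift.

>>> drive_tool([
  [0,[2,-40,0],[0,0,0]],
  [0,[2,-80,0],[0,0,0]],
  [0,[2,-110,0],[0,0,0]],
  [0,[2,-116,10],[0,0,0]],
  [0,[2,-116,35],[0,0,0]],
  [0,[2,-116,60],[0,0,0]],
  [0,[2,-116,70],[0,0,0]],
  [0,[2,-116,70],[0,0,0]],
  [0,[2,-116,70],[0,0,0]],
])

```text
clock: 12.63
eef_pos: [0.6303, -0.1088, 0.0144]
orientation: [0.999, 0.043, -0.0, -0.0]
ft_force: [0.4, 0.3, 0.6]
gripper_width: -0.0003
finger_force: 0.0
```

>>> drive_tool([
  [0,[0,-4,0],[0,0,0]],
  [0,[0,-8,0],[0,0,0]],
  [0,[0.5,-12,0],[0,0,0]],
  [0,[0.5,-16,0],[0,0,0]],
  [0,[0.5,-20,0],[0,0,0]],
  [0,[0.5,-24,0],[0,0,0]],
  [0,[0.5,-28,0],[0,0,0]],
  [0,[1,-32,0],[0,0,0]],
  [0,[1,-36,0],[0,0,0]],
  [0,[1,-40,0],[0,0,0]],
  [0,[1,-44,0],[0,0,0]],
  [0,[1,-47,0],[0,0,0]],
  [0,[1,-50,0],[0,0,0]],
  [0,[1,-50,0],[0,0,0]],
])

```text
clock: 13.8
eef_pos: [0.6269, -0.0586, 0.0144]
orientation: [0.999, 0.043, -0.0, -0.0]
ft_force: [-0.4, -0.3, 0.2]
gripper_width: -0.0001
finger_force: 0.0
```

```bash
python3 -c "
from h import *
blank();where([29,18,14])
im=ctrl.read_camera('scene')
tcp=(J.T@(ctrl.read_state()['eef_pos']*1000-O))[1]
for y in tcp+np.array([25,50,75,90]):
  P=np.array([[x,y,44] for x in np.arange(5,56,3.)]);q=proj('scene',(O+P@J.T)/1000)
  v=cv2.remap(im.max(2),q[:,:1].astype(np.float32),q[:,1:].astype(np.float32),1).ravel();print(round(y),v.tolist())
"
```

```text
size [31.6 49.5] corners jig [[13.0, -3.6], [9.3, -53.0], [40.8, -55.4], [44.6, -6.0]] centre [ 26.9 -29.5]
t 13.85 jig [  27.6 -106.3   14.4] toolx yaw 4.87 tilt [-0.  0. -1.] F jig [0.1 0.2 0.2] w 8.16614290873097e-05
delta [   1.6 -124.3    0.4]
-82 [39, 40, 39, 40, 42, 46, 50, 45, 40, 40, 37, 39, 36, 37, 36, 42, 69]
-57 [38, 38, 39, 39, 39, 38, 37, 35, 39, 36, 37, 37, 38, 38, 37, 49, 82]
-32 [40, 41, 45, 49, 46, 40, 36, 37, 38, 39, 39, 39, 37, 36, 36, 42, 68]
-17 [68, 100, 112, 89, 57, 41, 36, 38, 37, 37, 37, 38, 37, 37, 39, 56, 92]
```

The blank slides with the finger, front at y ≈ -5, and its fence-side edge stays straight in the scene view (jig x ≈ 51 at all four stations). I'll continue with slightly more drift towards the fence.

>>> drive_tool([
  [0,[0.5,-4,0],[0,0,0]],
  [0,[0.5,-9,0],[0,0,0]],
  [0,[0.5,-14,0],[0,0,0]],
  [0,[1,-19,0],[0,0,0]],
  [0,[1,-24,0],[0,0,0]],
  [0,[1,-29,0],[0,0,0]],
  [0,[1.5,-34,0],[0,0,0]],
  [0,[1.5,-39,0],[0,0,0]],
  [0,[1.5,-44,0],[0,0,0]],
  [0,[2,-49,0],[0,0,0]],
  [0,[2,-54,0],[0,0,0]],
  [0,[2,-59,0],[0,0,0]],
  [0,[2.5,-64,0],[0,0,0]],
  [0,[2.5,-69,0],[0,0,0]],
  [0,[2.5,-73,0],[0,0,0]],
  [0,[2.5,-75,0],[0,0,0]],
  [0,[2.5,-75,0],[0,0,0]],
])

```text
clock: 15.32
eef_pos: [0.6232, 0.0162, 0.0144]
orientation: [0.999, 0.043, 0.0, -0.0]
ft_force: [-0.4, 0.2, -0.4]
gripper_width: -0.0001
finger_force: 0.0
```

```bash
python3 -c "
from h import *
blank();where([30,18,14])
im=ctrl.read_camera('scene')
tcp=(J.T@(ctrl.read_state()['eef_pos']*1000-O))[1]
for y in tcp+np.array([20,35,50,65,80,95]):
  P=np.array([[x,y,44] for x in np.arange(35,62,1.5)]);q=proj('scene',(O+P@J.T)/1000)
  v=cv2.remap(im.max(2),q[:,:1].astype(np.float32),q[:,1:].astype(np.float32),1).ravel().astype(float)
  i=np.argmax(v>60);print(round(y),'edge x',P[i,0]-1.5*(v[i]-60)/(v[i]-v[i-1]))
"
```

```text
size [29.  23.4] corners jig [[13.4, 71.9], [11.8, 48.5], [40.7, 46.5], [42.3, 69.8]] centre [27.1 59.2]
t 15.3667 jig [ 30.2 -31.6  14.5] toolx yaw 4.86 tilt [ 0.  0. -1.] F jig [-0.7  0.   0.4] w -1.0832660778182079e-05
delta [ -0.1 -49.6   0.5]
-12 edge x 51.6764705882353
3 edge x 51.1
18 edge x 50.84375
33 edge x 51.875
48 edge x 51.6875
63 edge x 47.1
```

Still straight along the fence, front at about y = 72. I'll push into the pocket and slow near the plate.

>>> drive_tool([
  [0,[0,-4,0],[0,0,0]],
  [0,[0,-8,0],[0,0,0]],
  [0,[0,-12,0],[0,0,0]],
  [0,[0,-16,0],[0,0,0]],
  [0,[0,-20,0],[0,0,0]],
  [0,[0,-24,0],[0,0,0]],
  [0,[0,-28,0],[0,0,0]],
  [0,[0,-32,0],[0,0,0]],
  [0,[0,-36,0],[0,0,0]],
  [0,[0,-40,0],[0,0,0]],
  [0,[0,-43,0],[0,0,0]],
  [0,[0,-45,0],[0,0,0]],
  [0,[0,-46,0],[0,0,0]],
  [0,[0,-46,0],[0,0,0]],
])

```text
clock: 16.58
eef_pos: [0.6192, 0.0614, 0.0144]
orientation: [0.999, 0.042, -0.0, -0.0]
ft_force: [-0.7, -0.6, -0.6]
gripper_width: 0.0002
finger_force: 0.0
```

>>> drive_tool([
  [0,[0,-0.7,0],[0,0,0]],
  [0,[0,-1.4,0],[0,0,0]],
  [0,[0,-2.1,0],[0,0,0]],
  [0,[0,-2.1,0],[0,0,0]],
])

```text
clock: 16.92
eef_pos: [0.619, 0.0631, 0.0144]
orientation: [0.999, 0.042, -0.0, -0.0]
ft_force: [0.6, 0.2, -0.3]
gripper_width: -0.0003
finger_force: 0.1
```

>>> drive_tool([
  [0,[0,-0.6,0],[0,0,0]],
  [0,[0,-1.2,0],[0,0,0]],
  [0,[0,-1.2,0],[0,0,0]],
])

```text
clock: 17.17
eef_pos: [0.6189, 0.0645, 0.0144]
orientation: [0.999, 0.042, -0.0, -0.0]
ft_force: [-0.1, -1.2, -0.2]
gripper_width: 0.0001
finger_force: 0.1
```

Now y_j is about 17.5. Creeping on until the plate resists.

>>> drive_tool([
  [0,[0,-0.7,0],[0,0,0]],
  [0,[0,-1.4,0],[0,0,0]],
  [0,[0,-1.4,0],[0,0,0]],
])

```text
clock: 17.42
eef_pos: [0.6188, 0.0659, 0.0144]
orientation: [0.999, 0.042, -0.0, -0.0]
ft_force: [0.6, -0.7, 0.5]
gripper_width: 0.0001
finger_force: 0.0
```

>>> drive_tool([
  [0,[0,-0.7,0],[0,0,0]],
  [0,[0,-1.4,0],[0,0,0]],
  [0,[0,-1.4,0],[0,0,0]],
])

```text
clock: 17.67
eef_pos: [0.6187, 0.0673, 0.0144]
orientation: [0.999, 0.042, 0.0, -0.0]
ft_force: [-0.3, 0.1, -0.8]
gripper_width: -0.0001
finger_force: 0.0
```

>>> drive_tool([
  [0,[0,-0.7,0],[0,0,0]],
  [0,[0,-1.4,0],[0,0,0]],
  [0,[0,-1.4,0],[0,0,0]],
])

```text
clock: 17.92
eef_pos: [0.6186, 0.0687, 0.0145]
orientation: [0.999, 0.042, 0.0, -0.0]
ft_force: [0.8, 0.2, -0.3]
gripper_width: -0.0002
finger_force: 0.1
```

>>> drive_tool([
  [0,[0,-0.7,0],[0,0,0]],
  [0,[0,-1.4,0],[0,0,0]],
  [0,[0,-1.4,0],[0,0,0]],
])

```text
clock: 18.17
eef_pos: [0.6186, 0.0691, 0.0145]
orientation: [0.999, 0.042, 0.0, 0.0]
ft_force: [-0.2, -2.1, -0.7]
gripper_width: 0.0001
finger_force: 1.1
```

>>> drive_tool([
  [0,[0,-0.7,0],[0,0,0]],
  [0,[0,-1.4,0],[0,0,0]],
  [0,[0,-1.4,0],[0,0,0]],
])

```text
clock: 18.42
eef_pos: [0.6185, 0.0692, 0.0145]
orientation: [0.999, 0.042, 0.0, 0.001]
ft_force: [0.3, -5.0, -0.2]
gripper_width: -0.0001
finger_force: 2.6
```

```bash
python3 -c "
from h import *
blank();where([30,18,14])
im=ctrl.read_camera('scene')
def prof(pts,lo):
  q=proj('scene',(O+np.array(pts)@J.T)/1000);return cv2.remap(im.max(2),q[:,:1].astype(np.float32),q[:,1:].astype(np.float32),1).ravel().tolist()
print('along y 90..130 at x=30,z44',prof([[30,y,44] for y in range(90,131,2)],0))
for y in (40,60,80,100): print(y,prof([[x,y,44] for x in range(44,58,2)],0))
"
```

```text
size [13.2 23.4] corners jig [[28.2, -12.6], [26.4, -36.0], [39.6, -37.0], [41.3, -13.6]] centre [ 33.9 -24.8]
t 18.4667 jig [30.  22.2 14.5] toolx yaw 4.76 tilt [ 0.    -0.002 -1.   ] F jig [ 0.3 -5.5  0.4] w -8.156695511758802e-05
delta [-0.   4.2  0.5]
along y 90..130 at x=30,z44 [39, 38, 38, 37, 38, 38, 39, 39, 39, 39, 40, 40, 39, 39, 41, 46, 52, 68, 84, 101, 117]
40 [36, 36, 39, 46, 61, 83, 104]
60 [36, 36, 38, 47, 65, 88, 107]
80 [38, 37, 40, 53, 72, 95, 112]
100 [37, 38, 41, 50, 65, 82, 95]
```

Home contact: -5.5 N, and the dark edge runs on to the plate (y ≈ 124). I'll press a bit harder with a nudge to the fence, hold, then back off straight.

>>> drive_tool([
  [0,[0.5,-1,0],[0,0,0]],
  [0,[1,-2,0],[0,0,0]],
  [0,[1,-3,0],[0,0,0]],
  [0,[1,-3,0],[0,0,0]],
  [0,[1,-3,0],[0,0,0]],
  [0,[1,-3,0],[0,0,0]],
])

```text
clock: 19.02
eef_pos: [0.6186, 0.0692, 0.0145]
orientation: [0.999, 0.041, -0.001, 0.003]
ft_force: [-1.4, -10.0, 2.2]
gripper_width: 0.0001
finger_force: 4.9
```

>>> drive_tool([
  [0,[0,2,0],[0,0,0]],
  [0,[0,5,0],[0,0,0]],
  [0,[0,12,0],[0,0,0]],
  [0,[0,30,0],[0,0,0]],
  [0,[0,40,-30],[0,0,0]],
  [0,[0,60,-65],[0,0,0]],
  [0,[0,100,-90],[0,0,0]],
  [0,[0,140,-90],[0,0,0]],
  [0,[0,180,-90],[0,0,0]],
  [0,[0,215,-90],[0,0,0]],
  [0,[0,240,-90],[0,0,0]],
  [0,[0,250,-90],[0,0,0]],
  [0,[0,250,-90],[0,0,0]],
])

```text
clock: 20.1
eef_pos: [0.64, -0.1783, 0.1044]
orientation: [0.999, 0.04, 0.0, 0.001]
ft_force: [-1.0, -0.6, -0.0]
gripper_width: -0.0002
finger_force: 0.0
```

```bash
python3 -c "
from h import *
blank();where()
im=ctrl.read_camera('top')
for y in (45,65,85,105):
  q=proj('top',(O+np.array([[x,y,44.] for x in np.arange(2,56,.5)])@J.T)/1000)
  v=cv2.remap(im.max(2),q[:,:1].astype(np.float32),q[:,1:].astype(np.float32),1).ravel();d=np.where(v<55)[0]
  print(y,'dark x',2+d[0]/2,2+d[-1]/2)
q=proj('top',(O+np.array([[27,y,44.] for y in range(20,140)])@J.T)/1000)
v=cv2.remap(im.max(2),q[:,:1].astype(np.float32),q[:,1:].astype(np.float32),1).ravel();d=np.where(v<55)[0];print('dark y',20+d[0],20+d[-1])
"
```

```text
size [34.3 87.2] corners jig [[9.3, 123.7], [8.3, 36.5], [42.6, 36.1], [43.6, 123.3]] centre [26.  79.9]
t 20.15 jig [  31.2 -222.6  104.2] toolx yaw 4.75 tilt [ 0.     0.001 -1.   ] F jig [-0.1 -0.2 -0.9] w -0.00017696958124038012
45 dark x 11.0 43.5
65 dark x 10.0 43.0
85 dark x 10.0 42.5
105 dark x 10.5 42.5
dark y 35 124
```

The blank's fence edge reads x ≈ 43, the same as when it was pinned flush. It spans y 35–124, is within about 0.01 rad of parallel, and was pressed home at 10 N. The arm is clear, so I'm handing in.

```bash
python3 -c "
from plant import ctrl
print(ctrl.job_done())"
```

```text
the job is handed in; nothing more can be done
None
```

I handed the job in at about 20 s: the blank was pinned flat to the fence well short of the pocket, pushed along it and pressed home against the end plate at 10 N. The last camera measurement showed it in the corner against fence and plate to within about 2 mm, and the arm was clear; the hand-in returned no verdict.

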